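# Heft the tea tins and hold up the fullest

## Task

Three identical closed tea tins stand on cork mats; find out by feel which is the fullest. One by one, from the robot's left to its right, lift each tin a few centimetres straight up off its mat, feel its weight and set it gently back where it stood (the last may stay in the gripper if it is the heaviest). Finish while holding the heaviest tin up, upright and still, more than 10 cm above the counter, with the other two standing on their mats and nothing else on the counter disturbed.

Things in the scene. Friction and masses are not known exactly. Their poses are not given: they have to be found in the camera images.
- tin_a: one of three look-alike tins: closed green cylinder, fixed steel lid, upright, 60 mm across, 120 mm tall (lid: top 14 mm, 57 mm across); origin at the centre of its underside, 4 mm above the counter on its mat, z up. Each weighs 0.1 to 0.55 kg, one at least 0.13 kg more than either other; which place it has changes. Stiff walls: a 40 N grip on its upper half holds it
- tin_b: one of three look-alike tins: closed green cylinder, fixed steel lid, upright, 60 mm across, 120 mm tall (lid: top 14 mm, 57 mm across); origin at the centre of its underside, 4 mm above the counter on its mat, z up. Each weighs 0.1 to 0.55 kg, one at least 0.13 kg more than either other; which place it has changes. Stiff walls: a 40 N grip on its upper half holds it
- tin_c: one of three look-alike tins: closed green cylinder, fixed steel lid, upright, 60 mm across, 120 mm tall (lid: top 14 mm, 57 mm across); origin at the centre of its underside, 4 mm above the counter on its mat, z up. Each weighs 0.1 to 0.55 kg, one at least 0.13 kg more than either other; which place it has changes. Stiff walls: a 40 N grip on its upper half holds it
- mat_left: round cork mat, fixed flat on the counter, 100 mm across, 4 mm thick; the one on the robot's left (largest y) of the three; origin at the centre of its underside, on the counter top. One tin starts on it, within 8 mm of its centre
- mat_middle: round cork mat, fixed flat on the counter, 100 mm across, 4 mm thick; the middle one of the three; origin at the centre of its underside, on the counter top. One tin starts on it, within 8 mm of its centre
- mat_right: round cork mat, fixed flat on the counter, 100 mm across, 4 mm thick; the one on the robot's right (smallest y) of the three; origin at the centre of its underside, on the counter top. One tin starts on it, within 8 mm of its centre
- mug: bystander: blue mug, 80 mm across, 90 mm tall, beyond the tins; origin at the centre of its underside; leave it alone
- spoon: bystander: steel spoon, 160 mm long, lying flat beyond the tins; leave it alone
- honey_jar: bystander: amber jar with yellow cap, 56 mm across, 75 mm tall, between the robot and the tins, on the left; origin at the centre of its underside; leave it alone
- sugar_bowl: bystander: white open bowl, 100 mm across, 50 mm tall, beyond the tins on the right; origin at the centre of its underside; leave it alone
- pepper_mill: bystander: pale wooden pepper mill, 52 mm across, 95 mm tall, between the robot and the tins, on the right; origin at the centre of its underside; leave it alone
- timer: bystander: round red kitchen timer, 64 mm across, 40 mm tall, at the far right; origin at the centre of its underside; leave it alone
Not all that is in view belongs to the job. What is shaped like the tin_c but red is not meant.

How it is judged:
By the outcome, as a careful person would: the job done as asked, in the order asked, and still so for the second after the job is handed in, while the arm keeps its last pose, push and grip.
It also fails if it takes over 67 s, if anything falls off the work surface, if the arm or the gripper's body presses on something with over 40 N, if the wrist force passes 120 N, or if a joint passes its speed limit or range.

## Robot

A 6-joint arm with a two-finger parallel gripper is mounted at the origin on the work surface. World frame = base frame: x ahead of the robot, y to its left, z up, the work surface at z = 0. Lengths are in mm, angles in degrees, forces in N, time in s.
With the tool pointing down it reaches from about 300 to 850 mm from the base axis. Payload 4.2 kg.
Tool frame: the origin (TCP) lies midway between the tips of the shut fingers; the grasp point (between the pads) lies pinch_z behind it (pinch_z is the distance from the TCP to the grasp point, in mm); z points along the fingers, y is the line along which they close (so a half turn about z gives the same grasp; the last joint's range is limited). The gripper opens to 91 mm and grips with 3 to 60 N. Pads are 32 mm wide; open, the fingers measure 118 mm over their backs; the gripper's body (76 mm by 178 mm) begins 60 mm behind the grasp point.
Start: joints at [-71.792, 18.312, 89.639, -0, 72.044, -1.146], TCP at [190.566, -542.52, 213.976] pointing down, gripper open.
Joint ranges: [-177.97, 177.97], [-48.28, 115.42], [12.27, 149.76], [-77.06, 257.06], [2.81, 150.46], [-146.56, 146.56]. Speed limits (degrees/s): [147.25, 147.25, 180, 180, 180, 180].

## Interface

Orientations are given as [roll, pitch, yaw] about the fixed x, y, z axes, in that order (R = Rz(yaw) Ry(pitch) Rx(roll)).
In Python, from workcell import state, grab_frame, job_done, masks_of, landmark_of, pinch_z gives the robot as it stands. The module is installed in compiled form; this text tells all that it offers.
- The arm moves only by the tool move_arm, never from a script. Its argument "plan" is a list of rows, each an object of numbers: "x", "y", "z": the shift along the tool's x, y, z in mm; "rx", "ry", "rz": the turn, a rotation vector about the tool's x, y, z in rad. A call has 1 to 10 rows; each row shifts and turns the commanded pose from where the row before left it, along the tool's axes as they then stand; what a row does not reach is not made up. A row lasts 1/10 s, in which the tool goes at most 50 mm and 8.59 degrees, less where a joint would pass 70% of its speed; a pose out of reach is approached as far as the arm can. A call is refused whole if a number of a shift passes 50 or a number of a turn 0.15, either way. A call with a gripper value outside its range is refused whole. "grip" is the opening, from 0 (shut) to 1 (fully open), set as the call begins (left out, the last holds). The fingers move at their own pace and stop on an object; "squeeze" is the grip in N (left out, the last holds). Time passes only in rows, so rows that do not move let the fingers close. It gives the time, the measured TCP pose, the force, the opening and the grip force at its end, in the units of the state.
- state(): the state, without advancing time (a new reading comes with each control period).
- grab_frame(name): name is "scene" or "top" or "wrist"; returns a dict with "img" (480x640x3 uint8, red, green, blue), "z_map" (480x640 float32, mm along the optical axis (not along the pixel's ray), 0 where there is no reading), "fx", "fy", "cx", "cy" (pixels), "rvec" (rotation vector, rad) and "tvec" (3), from world to camera coordinates, as OpenCV has them. Camera axes: x right, y down, z forward; pixel columns grow to the right and rows downward; lengths in mm; the calibration is good to about 2 mm. A picture is of the moment at which its call begins.
- job_done(): hands the job in; it is judged then, once.
Trained networks look in the newest picture that a camera, given by its name, has taken for a name from the list of things; names that differ only in an ending like _2 or _b are one class to them, and where a whole thing is asked for, a point or a joint stands for the part that bears it (a point fixed in the world has none). Each returns a list of dicts, best first, with "p" (0 to 1); they miss things now and then, are a little off and sometimes report something else, mostly with a low value. They report only what shows in the picture. A call takes as long as a camera call. They do not tell look-alikes from the thing itself.
- masks_of(camera, label): "pixels" (480x640 bool, what is visible of it) and "box" ([centre column, centre row, width, height] in pixels, round what is visible of it).
- landmark_of(camera, label): "point" ([column, row] in pixels: a listed point, or the origin of a listed thing).
The state is a dict: "time_s": time; "qpos": joint angles; "qvel": joint speeds; "effort": joint torques, N m; "ee_pos": TCP position; "ee_rot": TCP orientation; "force": force on the tool from outside, world axes, zero at the start; "torque": the same for the moment, N m; "gripper_width": finger opening in mm; "gripper_force": force on a finger pad.
Only numpy, scipy, OpenCV 4.12 (cv2) and the standard library are available. Lean on these libraries where they do the work, as an engineer would, in place of code of your own. Each camera call takes 0.05 s, during which the arm holds its last target. There are 200 camera calls.

## Working session

There is one attempt and no reset: what is moved stays moved. The work goes in short steps, Python scripts to look and compute and a tool call to move; the robot and the scene stay as the last step left them, time stands still between calls to the robot, and variables do not carry over. Pictures are saved under pics/ and viewed, at most 10 in all, crops included, and the job is handed in when it is done.

Besides the shell and the picture viewer there is one more tool, called after "Emit:" by a JSON object that holds its "api" and its "payload". move_arm: Moves the arm, as the interface text tells. Its arguments: {"type":"object","properties":{"plan":{"type":"array","items":{"type":"object","properties":{"x":{"type":"number"},"y":{"type":"number"},"z":{"type":"number"},"rx":{"type":"number"},"ry":{"type":"number"},"rz":{"type":"number"}}}},"grip":{"type":"number"},"squeeze":{"type":"number"}},"required":["plan"]}

```bash
mkdir -p pics
cat > h.py <<'E'
import numpy as np,cv2
from workcell import *
def cam(n):
    f=grab_frame(n);f['R']=cv2.Rodrigues(np.array(f['rvec'],float))[0];f['t']=np.array(f['tvec'],float).ravel();return f
def world(f,m):
    v,u=np.nonzero(m&(f['z_map']>0));z=f['z_map'][v,u].astype(float)
    P=np.c_[(u-f['cx'])/f['fx']*z,(v-f['cy'])/f['fy']*z,z]
    return (P-f['t'])@f['R']
E
python3 - <<'E'
from h import *
s=state();print({k:np.round(v,3).tolist() for k,v in s.items()},pinch_z)
ims=[]
for c in('top','scene'):
    f=cam(c);cv2.imwrite(f'pics/{c}.png',f['img'][:,:,::-1])
    for l in('tin_a','mat_left','mug','spoon','honey_jar','sugar_bowl','pepper_mill','timer'):
        for d in masks_of(c,l):
            P=world(f,d['pixels'])
            if len(P)<20: continue
            zt=np.percentile(P[:,2],98);T=P[P[:,2]>zt-6]
            col=f['img'][d['pixels']].mean(0).astype(int)
            print(c,l,round(d['p'],2),np.round(d['box']),'med',np.round(np.median(P,0)),'zt',round(zt,1),'topmid',np.round((T.min(0)+T.max(0))/2,1)[:2],np.round(np.ptp(T,axis=0)[:2]),col)
E
```

```text
{'time_s': 0.0, 'qpos': [-71.791, 18.352, 89.707, -0.001, 72.044, -1.146], 'qvel': [-0.004, 0.143, -0.008, -0.067, 0.074, -0.023], 'effort': [0.001, -41.247, -23.197, 0.073, 0.046, -0.0], 'ee_pos': [190.405, -542.021, 213.119], 'ee_rot': [-179.898, -0.001, 19.355], 'force': [1.106, 0.718, 0.715], 'torque': [0.003, 0.005, -0.007], 'gripper_force': 0.0, 'gripper_width': 91.049} 18.8
top tin_a 0.92 [137. 283.  40.  32.] med [454. 335. 118.] zt 124.6 topmid [454.2 348.1] [54. 56.] [175 138 127]
top tin_a 0.85 [299. 233.  27.  25.] med [568. -32. 123.] zt 129.1 topmid [572.  -31.7] [53. 55.] [192 188 171]
top tin_a 0.67 [394. 250.  33.  28.] med [ 536. -251.  122.] zt 128.4 topmid [ 538.6 -256.7] [55. 54.] [172 169 152]
top tin_a 0.65 [161. 230.  35.  30.] med [578. 283. 121.] zt 128.4 topmid [581.6 292.7] [53. 54.] [156 157 138]
top mat_left 0.87 [168. 233.  40.  42.] med [560. 281.   4.] zt 42.1 topmid [579.5 288.2] [55. 36.] [161 124  85]
top mug 0.89 [280. 155.  41.  47.] med [776.  29.  25.] zt 93.2 topmid [771.8  30.2] [79. 77.] [71 81 90]
top spoon 0.86 [188. 184.  38.  58.] med [6
[... 1604 characters left out ...]
08.  53.  46.] med [ 738. -169.   29.] zt 51.8 topmid [ 751.8 -180.4] [100.  99.] [237 230 223]
scene honey_jar 0.66 [338. 165.  24.  38.] med [429.  94.  49.] zt 78.3 topmid [415.1 104.6] [52. 48.] [188 157  84]
scene sugar_bowl 0.6 [337. 311.  53.  47.] med [ 738. -169.   29.] zt 51.8 topmid [ 751.1 -180.4] [101.  99.] [234 227 219]
scene sugar_bowl 0.45 [242. 280.  53.  39.] med [ 565. -260.    4.] zt 8.0 topmid [ 547.8 -254.6] [96. 98.] [198 148 100]
scene pepper_mill 0.83 [255. 203.  26.  41.] med [ 422. -137.   48.] zt 96.8 topmid [ 413.6 -130.8] [32. 33.] [209 169 115]
scene timer 0.88 [143. 330.  33.  33.] med [ 552. -478.   27.] zt 41.3 topmid [ 540.4 -474.7] [33. 14.] [221  66  60]
```

View pics/top.png

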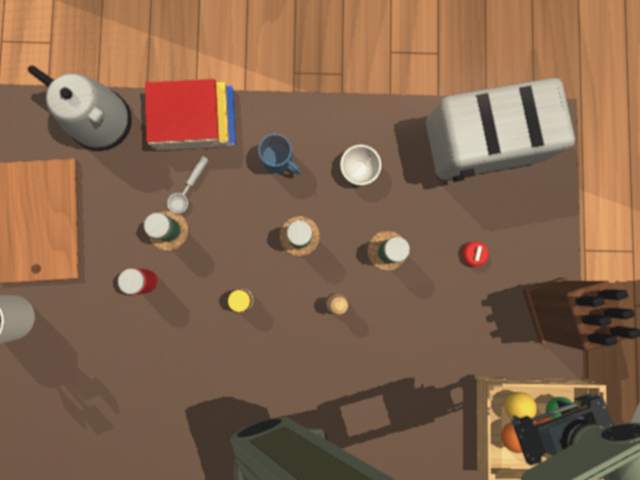

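View pics/scene.png

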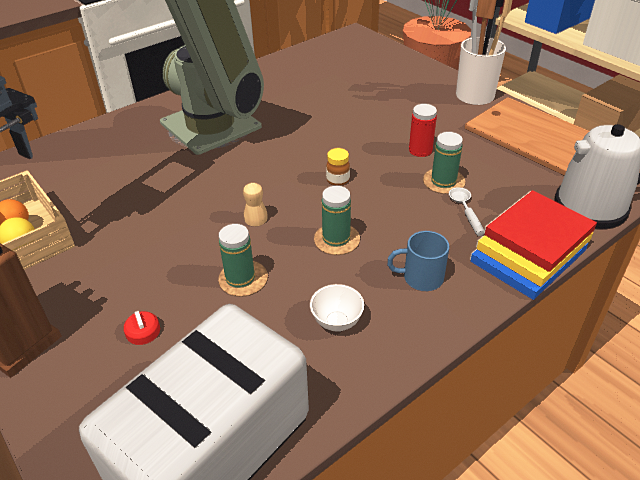

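The top view shows green tins on mats at about (158,226), (299,233) and (396,249). The red look-alike is at (131,281) and has no mat. The scene view agrees: green tins at (448,159), (336,218) and (235,256), red at (424,132). Combining the two cameras' depth, the tins are at about (584,292), (573,-33) and (540,-258), with tops near 125 mm. I'll go above the left one.

Emit:
{"api": "move_arm", "payload": {"plan": [{"x": 16, "y": -16}, {"x": 32, "y": -33}, {"x": 32, "y": -33}, {"x": 32, "y": -33}, {"x": 32, "y": -33}, {"x": 32, "y": -33}, {"x": 32, "y": -33}, {"x": 32, "y": -33}, {"x": 32, "y": -33}, {"x": 32, "y": -33}], "grip": 1, "squeeze": 40}}

```text
schema error: expected keys x, y, z, rx, ry, rz
```

Emit:
{"api": "move_arm", "payload": {"plan": [{"x": 32, "y": -33}, {"x": 32, "y": -33}, {"x": 32, "y": -33}, {"x": 32, "y": -33}, {"x": 32, "y": -33}, {"x": 32, "y": -33}, {"x": 32, "y": -33}, {"x": 32, "y": -33}, {"x": 32, "y": -33}, {"x": 16, "y": -16}]}}

```text
schema error: expected keys x, y, z, rx, ry, rz
```

```bash
cat > look.py <<'E'
import sys
from h import *
tgt=np.array([float(a) for a in sys.argv[1:4]])
f=cam('wrist')
for d in masks_of('wrist','tin_a'):
    P=world(f,d['pixels'])
    if len(P)<20: continue
    zt=np.percentile(P[:,2],95);T=P[abs(P[:,2]-zt)<5]
    print(round(d['p'],2),np.round(d['box']),'zt',round(zt,1),'mid',np.round((T.min(0)+T.max(0))/2,1),np.round(np.ptp(T,axis=0)),f['img'][d['pixels']].mean(0).astype(int))
from scipy.spatial.transform import Rotation as Ro
s=state();R=Ro.from_euler('xyz',s['ee_rot'],degrees=True)
print(s['time_s'],np.round(s['ee_pos'],1),np.round(s['ee_rot'],2),'tool delta',np.round(R.inv().apply(tgt-s['ee_pos']),1),np.round(s['qpos'],1))
cv2.imwrite('pics/%s.png'%sys.argv[4],f['img'][:,:,::-1])
E
python3 look.py 584 292 70 w1
```

```text
1.0 [ 190.6 -542.5  214. ] [180.    -0.    19.36] tool delta [ 647.8 -657.   143.9] [-71.8  18.3  89.6   0.   72.   -1.1]
```

View pics/w1.png

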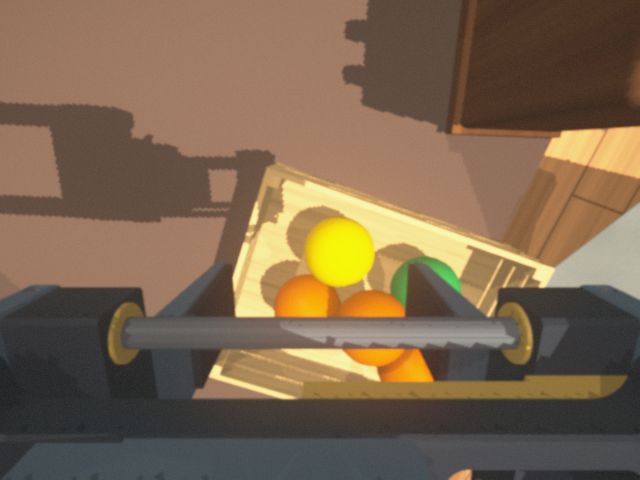

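The wrist view shows the fruit crate (yellow fruit at (340,250)) below the gripper. The arm hasn't moved because every row needs all six keys.

Emit:
{"api": "move_arm", "payload": {"plan": [{"x": 16, "y": -16, "z": 0, "rx": 0, "ry": 0, "rz": 0}, {"x": 32, "y": -33, "z": 0, "rx": 0, "ry": 0, "rz": 0}, {"x": 32, "y": -33, "z": 0, "rx": 0, "ry": 0, "rz": 0}, {"x": 32, "y": -33, "z": 0, "rx": 0, "ry": 0, "rz": 0}, {"x": 32, "y": -33, "z": 0, "rx": 0, "ry": 0, "rz": 0}, {"x": 32, "y": -33, "z": 0, "rx": 0, "ry": 0, "rz": 0}, {"x": 32, "y": -33, "z": 0, "rx": 0, "ry": 0, "rz": 0}, {"x": 32, "y": -33, "z": 0, "rx": 0, "ry": 0, "rz": 0}, {"x": 32, "y": -33, "z": 0, "rx": 0, "ry": 0, "rz": 0}, {"x": 32, "y": -33, "z": 0, "rx": 0, "ry": 0, "rz": 0}], "grip": 1, "squeeze": 40}}

```text
time_s: 2.0
ee_pos: [374.1, -144.8, 214.3]
ee_rot: [179.9, -0.0, 19.3]
force: [0.6, -0.1, 0.4]
gripper_width: 91.4
gripper_force: 0.0
```

Emit:
{"api": "move_arm", "payload": {"plan": [{"x": 32, "y": -33, "z": 0, "rx": 0, "ry": 0, "rz": 0}, {"x": 32, "y": -33, "z": 0, "rx": 0, "ry": 0, "rz": 0}, {"x": 32, "y": -33, "z": 0, "rx": 0, "ry": 0, "rz": 0}, {"x": 32, "y": -33, "z": 0, "rx": 0, "ry": 0, "rz": 0}, {"x": 32, "y": -33, "z": 0, "rx": 0, "ry": 0, "rz": 0}, {"x": 32, "y": -33, "z": 0, "rx": 0, "ry": 0, "rz": 0}, {"x": 32, "y": -33, "z": 0, "rx": 0, "ry": 0, "rz": 0}, {"x": 32, "y": -33, "z": 0, "rx": 0, "ry": 0, "rz": 0}, {"x": 24, "y": -24, "z": 0, "rx": 0, "ry": 0, "rz": 0}, {"x": 0, "y": 0, "z": 0, "rx": 0, "ry": 0, "rz": 0}]}}

```text
time_s: 3.0
ee_pos: [543.8, 221.9, 213.2]
ee_rot: [-179.9, -0.1, 19.6]
force: [-0.3, 0.2, -0.2]
gripper_width: 91.1
gripper_force: 0.0
```

```bash
python3 look.py 584 292 70 w2
```

```text
0.97 [575. 270. 131.  58.] zt 124.2 mid [594.5 -23.6 122.7] [12. 30.  7.] [ 95 114  89]
0.81 [252. 163.  92.  82.] zt 125.5 mid [583.1 293.2 123.5] [56. 56.  6.] [217 217 208]
0.56 [163. 272. 110.  88.] zt 121.3 mid [459.5 347.1 119.5] [47. 55.  6.] [173 104  96]
3.1 [542.1 218.3 213.4] [1.7997e+02 8.0000e-02 1.9430e+01] tool delta [ 64.2 -55.6 143.2] [20.8 19.2 88.4 -0.  72.5 91.4]
```

View pics/w2.png

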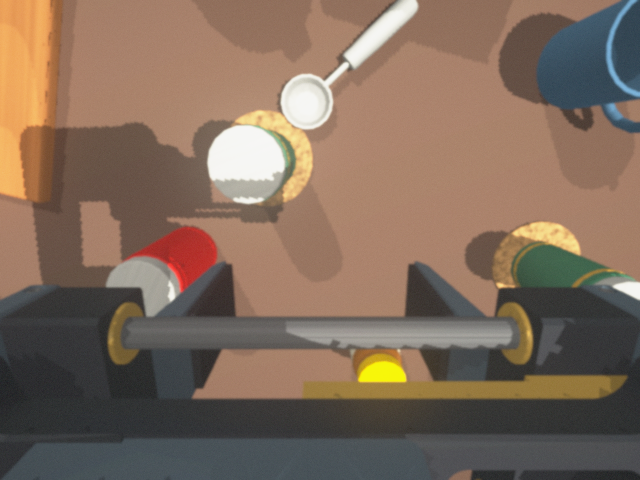

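The wrist view shows the left tin's lid at (247,163), the spoon at (307,101), the red tin at (150,280) and the middle tin at (580,270). The wrist depth puts the left tin at (583.2,293), matching the fixed cameras. I'll centre over it.

Emit:
{"api": "move_arm", "payload": {"plan": [{"x": 20, "y": -19, "z": 0, "rx": 0, "ry": 0, "rz": 0}, {"x": 24, "y": -20, "z": 0, "rx": 0, "ry": 0, "rz": 0}, {"x": 20, "y": -18, "z": 0, "rx": 0, "ry": 0, "rz": 0}, {"x": 0, "y": 0, "z": 20, "rx": 0, "ry": 0, "rz": 0}, {"x": 0, "y": 0, "z": 20, "rx": 0, "ry": 0, "rz": 0}, {"x": 0, "y": 0, "z": 20, "rx": 0, "ry": 0, "rz": 0}, {"x": 0, "y": 0, "z": 10, "rx": 0, "ry": 0, "rz": 0}, {"x": 0, "y": 0, "z": 0, "rx": 0, "ry": 0, "rz": 0}, {"x": 0, "y": 0, "z": 0, "rx": 0, "ry": 0, "rz": 0}]}}

```text
time_s: 4.0
ee_pos: [584.3, 292.6, 144.9]
ee_rot: [-180.0, -0.1, 19.3]
force: [0.2, 0.1, 0.1]
gripper_width: 91.2
gripper_force: 0.0
```

```bash
python3 look.py 583.5 293 70 w3
```

```text
0.88 [318. 258.  95. 120.] zt 125.4 mid [583.8 293.6 123.6] [55. 57.  6.] [177 178 164]
0.6 [221. 352.  52.  89.] zt 120.5 mid [478.1 335.2 118.7] [ 8. 17.  6.] [185  77  71]
4.1 [584.6 293.  145.4] [-1.7999e+02 -1.5000e-01  1.9340e+01] tool delta [-1.2 -0.3 75.4] [25.6 27.9 84.5 -0.  67.5 96.3]
```

Emit:
{"api": "move_arm", "payload": {"plan": [{"x": 0, "y": 0, "z": 15, "rx": 0, "ry": 0, "rz": 0}, {"x": 0, "y": 0, "z": 20, "rx": 0, "ry": 0, "rz": 0}, {"x": 0, "y": 0, "z": 20, "rx": 0, "ry": 0, "rz": 0}, {"x": 0, "y": 0, "z": 15, "rx": 0, "ry": 0, "rz": 0}, {"x": 0, "y": 0, "z": 5, "rx": 0, "ry": 0, "rz": 0}, {"x": 0, "y": 0, "z": 0, "rx": 0, "ry": 0, "rz": 0}, {"x": 0, "y": 0, "z": 0, "rx": 0, "ry": 0, "rz": 0}]}}

```text
time_s: 4.8
ee_pos: [584.7, 293.4, 70.1]
ee_rot: [-180.0, -0.1, 19.4]
force: [-0.5, -0.4, 0.7]
gripper_width: 90.8
gripper_force: 0.0
```

Emit:
{"api": "move_arm", "payload": {"plan": [{"x": 0, "y": 0, "z": 0, "rx": 0, "ry": 0, "rz": 0}, {"x": 0, "y": 0, "z": 0, "rx": 0, "ry": 0, "rz": 0}, {"x": 0, "y": 0, "z": 0, "rx": 0, "ry": 0, "rz": 0}, {"x": 0, "y": 0, "z": 0, "rx": 0, "ry": 0, "rz": 0}, {"x": 0, "y": 0, "z": 0, "rx": 0, "ry": 0, "rz": 0}, {"x": 0, "y": 0, "z": 0, "rx": 0, "ry": 0, "rz": 0}, {"x": 0, "y": 0, "z": 0, "rx": 0, "ry": 0, "rz": 0}, {"x": 0, "y": 0, "z": 0, "rx": 0, "ry": 0, "rz": 0}], "grip": 0, "squeeze": 40}}

```text
time_s: 5.6
ee_pos: [583.9, 293.3, 69.1]
ee_rot: [-180.0, -0.0, 19.4]
force: [-0.7, 0.9, 3.1]
gripper_width: 59.7
gripper_force: 40.0
```

Emit:
{"api": "move_arm", "payload": {"plan": [{"x": 0, "y": 0, "z": -5, "rx": 0, "ry": 0, "rz": 0}, {"x": 0, "y": 0, "z": -8, "rx": 0, "ry": 0, "rz": 0}, {"x": 0, "y": 0, "z": -10, "rx": 0, "ry": 0, "rz": 0}, {"x": 0, "y": 0, "z": -10, "rx": 0, "ry": 0, "rz": 0}, {"x": 0, "y": 0, "z": -7, "rx": 0, "ry": 0, "rz": 0}, {"x": 0, "y": 0, "z": 0, "rx": 0, "ry": 0, "rz": 0}, {"x": 0, "y": 0, "z": 0, "rx": 0, "ry": 0, "rz": 0}, {"x": 0, "y": 0, "z": 0, "rx": 0, "ry": 0, "rz": 0}]}}

```text
time_s: 6.4
ee_pos: [583.5, 292.8, 108.4]
ee_rot: [180.0, 0.1, 19.4]
force: [-0.4, 0.0, -3.2]
gripper_width: 59.3
gripper_force: 40.0
```

```bash
cat > feel.py <<'E'
from h import *
F=[];Z=[]
for i in range(16):
    grab_frame('wrist');s=state();F.append(s['force']);Z.append(np.r_[s['ee_pos'],s['effort'][1:3]])
F=np.array(F);print('F',F.mean(0).round(2),'sd',F.std(0).round(2),np.mean(Z,0).round(2),s['gripper_width'],s['gripper_force'],s['time_s'])
E
python3 feel.py
```

```text
F [-0.01  0.04 -1.96] sd [0.35 0.28 0.42] [583.78 293.   108.71 -51.27 -22.36] 59.45619240244738 39.95761513710022 7.2
```

The left tin pulls about 2.0 N. I'll set it back.

Emit:
{"api": "move_arm", "payload": {"plan": [{"x": 0, "y": 0, "z": 5, "rx": 0, "ry": 0, "rz": 0}, {"x": 0, "y": 0, "z": 10, "rx": 0, "ry": 0, "rz": 0}, {"x": 0, "y": 0, "z": 10, "rx": 0, "ry": 0, "rz": 0}, {"x": 0, "y": 0, "z": 6, "rx": 0, "ry": 0, "rz": 0}, {"x": 0, "y": 0, "z": 3, "rx": 0, "ry": 0, "rz": 0}, {"x": 0, "y": 0, "z": 2, "rx": 0, "ry": 0, "rz": 0}, {"x": 0, "y": 0, "z": 2, "rx": 0, "ry": 0, "rz": 0}, {"x": 0, "y": 0, "z": 1, "rx": 0, "ry": 0, "rz": 0}, {"x": 0, "y": 0, "z": 1, "rx": 0, "ry": 0, "rz": 0}, {"x": 0, "y": 0, "z": 0, "rx": 0, "ry": 0, "rz": 0}]}}

```text
time_s: 8.2
ee_pos: [584.1, 293.1, 69.2]
ee_rot: [180.0, -0.0, 19.4]
force: [-0.3, -0.1, -1.5]
gripper_width: 59.6
gripper_force: 40.0
```

```bash
python3 -c "
from h import *
s=state();print(s['ee_pos'],s['force'])"
```

```text
[584.07621361 293.10884303  69.18913471] [-0.28847427 -0.0803758  -1.54578898]
```

Emit:
{"api": "move_arm", "payload": {"plan": [{"x": 0, "y": 0, "z": 0.5, "rx": 0, "ry": 0, "rz": 0}, {"x": 0, "y": 0, "z": 0, "rx": 0, "ry": 0, "rz": 0}, {"x": 0, "y": 0, "z": 0, "rx": 0, "ry": 0, "rz": 0}]}}

```text
time_s: 8.5
ee_pos: [584.1, 293.1, 69.1]
ee_rot: [180.0, -0.1, 19.4]
force: [-1.3, -0.1, 3.1]
gripper_width: 59.4
gripper_force: 40.0
```

```bash
sed -i 's/range(16)/range(int(__import__("sys").argv[1]))/' feel.py; python3 feel.py 3
```

```text
F [-1.2  -0.68  4.13] sd [0.27 0.42 0.42] [584.13 293.18  69.11 -48.07 -19.78] 59.06518365403744 39.96623933315277 8.65
```

It's standing on the mat. I'll release, rise and head for the middle tin.

Emit:
{"api": "move_arm", "payload": {"plan": [{"x": 0, "y": 0, "z": 0, "rx": 0, "ry": 0, "rz": 0}, {"x": 0, "y": 0, "z": 0, "rx": 0, "ry": 0, "rz": 0}, {"x": 0, "y": 0, "z": 0, "rx": 0, "ry": 0, "rz": 0}, {"x": 0, "y": 0, "z": 0, "rx": 0, "ry": 0, "rz": 0}, {"x": 0, "y": 0, "z": 0, "rx": 0, "ry": 0, "rz": 0}, {"x": 0, "y": 0, "z": 0, "rx": 0, "ry": 0, "rz": 0}], "grip": 1}}

```text
time_s: 9.25
ee_pos: [583.8, 293.0, 68.3]
ee_rot: [180.0, 0.0, 19.4]
force: [0.1, 0.2, -0.9]
gripper_width: 91.5
gripper_force: 0.0
```

Emit:
{"api": "move_arm", "payload": {"plan": [{"x": 0, "y": 0, "z": -15, "rx": 0, "ry": 0, "rz": 0}, {"x": 0, "y": 0, "z": -25, "rx": 0, "ry": 0, "rz": 0}, {"x": 0, "y": 0, "z": -30, "rx": 0, "ry": 0, "rz": 0}, {"x": 0, "y": 0, "z": -25, "rx": 0, "ry": 0, "rz": 0}, {"x": -14, "y": 37, "z": 0, "rx": 0, "ry": 0, "rz": 0}, {"x": -14, "y": 37, "z": 0, "rx": 0, "ry": 0, "rz": 0}, {"x": -14, "y": 37, "z": 0, "rx": 0, "ry": 0, "rz": 0}, {"x": -14, "y": 37, "z": 0, "rx": 0, "ry": 0, "rz": 0}, {"x": -14, "y": 37, "z": 0, "rx": 0, "ry": 0, "rz": 0}, {"x": -14, "y": 37, "z": 0, "rx": 0, "ry": 0, "rz": 0}]}}

```text
time_s: 10.25
ee_pos: [578.0, 54.2, 163.6]
ee_rot: [180.0, -0.0, 19.4]
force: [0.4, 0.2, 0.0]
gripper_width: 91.3
gripper_force: 0.0
```

Emit:
{"api": "move_arm", "payload": {"plan": [{"x": -14, "y": 37, "z": 0, "rx": 0, "ry": 0, "rz": 0}, {"x": -14, "y": 34, "z": 0, "rx": 0, "ry": 0, "rz": 0}, {"x": 0, "y": 0, "z": 0, "rx": 0, "ry": 0, "rz": 0}, {"x": 0, "y": 0, "z": 0, "rx": 0, "ry": 0, "rz": 0}]}}

```text
time_s: 10.65
ee_pos: [575.3, -21.0, 163.5]
ee_rot: [-180.0, -0.0, 19.2]
force: [1.1, 0.9, 0.1]
gripper_width: 91.0
gripper_force: 0.0
```

```bash
python3 look.py 573.5 -33 70 w4
```

```text
0.91 [337. 259.  89. 112.] zt 125.5 mid [572.8 -33.1 123.6] [56. 57.  6.] [172 172 156]
0.79 [ 12. 105.  23.  71.] zt 25.5 mid [584.7 266.9  24.5] [36.  9.  8.] [116 118  81]
0.52 [ 24. 109.  41. 103.] zt 5.6 mid [579.  267.2   3.9] [91. 41.  7.] [179 146  98]
10.75 [575.4 -19.7 163.4] [-1.7998e+02 -1.0000e-02  1.9390e+01] tool delta [-6.2 12.  93.4] [-3.1 20.4 94.1  0.  65.5 67.5]
```

Emit:
{"api": "move_arm", "payload": {"plan": [{"x": -6.5, "y": 12, "z": 0, "rx": 0, "ry": 0, "rz": 0}, {"x": 0, "y": 0, "z": 10, "rx": 0, "ry": 0, "rz": 0}, {"x": 0, "y": 0, "z": 20, "rx": 0, "ry": 0, "rz": 0}, {"x": 0, "y": 0, "z": 20, "rx": 0, "ry": 0, "rz": 0}, {"x": 0, "y": 0, "z": 20, "rx": 0, "ry": 0, "rz": 0}, {"x": 0, "y": 0, "z": 15, "rx": 0, "ry": 0, "rz": 0}, {"x": 0, "y": 0, "z": 8, "rx": 0, "ry": 0, "rz": 0}, {"x": 0, "y": 0, "z": 0, "rx": 0, "ry": 0, "rz": 0}, {"x": 0, "y": 0, "z": 0, "rx": 0, "ry": 0, "rz": 0}]}}

```text
time_s: 11.65
ee_pos: [573.5, -33.9, 70.7]
ee_rot: [180.0, -0.0, 19.4]
force: [-0.7, -0.0, 1.5]
gripper_width: 91.1
gripper_force: 0.0
```

Emit:
{"api": "move_arm", "payload": {"plan": [{"x": 0, "y": 0, "z": 0, "rx": 0, "ry": 0, "rz": 0}, {"x": 0, "y": 0, "z": 0, "rx": 0, "ry": 0, "rz": 0}, {"x": 0, "y": 0, "z": 0, "rx": 0, "ry": 0, "rz": 0}, {"x": 0, "y": 0, "z": 0, "rx": 0, "ry": 0, "rz": 0}, {"x": 0, "y": 0, "z": 0, "rx": 0, "ry": 0, "rz": 0}, {"x": 0, "y": 0, "z": 0, "rx": 0, "ry": 0, "rz": 0}, {"x": 0, "y": 0, "z": 0, "rx": 0, "ry": 0, "rz": 0}, {"x": 0, "y": 0, "z": 0, "rx": 0, "ry": 0, "rz": 0}], "grip": 0}}

```text
time_s: 12.45
ee_pos: [573.2, -33.9, 70.7]
ee_rot: [-180.0, -0.0, 19.4]
force: [-1.3, 1.5, 2.9]
gripper_width: 59.3
gripper_force: 39.9
```

Emit:
{"api": "move_arm", "payload": {"plan": [{"x": 0, "y": 0, "z": -5, "rx": 0, "ry": 0, "rz": 0}, {"x": 0, "y": 0, "z": -8, "rx": 0, "ry": 0, "rz": 0}, {"x": 0, "y": 0, "z": -10, "rx": 0, "ry": 0, "rz": 0}, {"x": 0, "y": 0, "z": -10, "rx": 0, "ry": 0, "rz": 0}, {"x": 0, "y": 0, "z": -7, "rx": 0, "ry": 0, "rz": 0}, {"x": 0, "y": 0, "z": 0, "rx": 0, "ry": 0, "rz": 0}, {"x": 0, "y": 0, "z": 0, "rx": 0, "ry": 0, "rz": 0}, {"x": 0, "y": 0, "z": 0, "rx": 0, "ry": 0, "rz": 0}]}}

```text
time_s: 13.25
ee_pos: [572.8, -34.0, 110.0]
ee_rot: [-180.0, 0.1, 19.4]
force: [-0.0, -0.7, -1.6]
gripper_width: 59.4
gripper_force: 39.9
```

```bash
python3 feel.py 16
```

```text
F [ 0.25 -0.1  -1.66] sd [0.52 0.4  0.58] [573.05 -33.99 110.26 -43.92 -21.11] 59.44514847380192 39.91532027721405 14.05
```

The middle tin pulls about 1.7 N. I'll set it back.

Emit:
{"api": "move_arm", "payload": {"plan": [{"x": 0, "y": 0, "z": 5, "rx": 0, "ry": 0, "rz": 0}, {"x": 0, "y": 0, "z": 10, "rx": 0, "ry": 0, "rz": 0}, {"x": 0, "y": 0, "z": 10, "rx": 0, "ry": 0, "rz": 0}, {"x": 0, "y": 0, "z": 6, "rx": 0, "ry": 0, "rz": 0}, {"x": 0, "y": 0, "z": 3, "rx": 0, "ry": 0, "rz": 0}, {"x": 0, "y": 0, "z": 2, "rx": 0, "ry": 0, "rz": 0}, {"x": 0, "y": 0, "z": 2, "rx": 0, "ry": 0, "rz": 0}, {"x": 0, "y": 0, "z": 1, "rx": 0, "ry": 0, "rz": 0}, {"x": 0, "y": 0, "z": 1, "rx": 0, "ry": 0, "rz": 0}, {"x": 0, "y": 0, "z": 0, "rx": 0, "ry": 0, "rz": 0}]}}

```text
time_s: 15.05
ee_pos: [573.4, -34.0, 70.7]
ee_rot: [180.0, -0.0, 19.4]
force: [0.4, 0.1, -1.7]
gripper_width: 59.7
gripper_force: 39.9
```

```bash
python3 feel.py 3
```

```text
F [ 0.45  0.12 -0.44] sd [0.23 0.35 0.39] [573.4  -34.01  70.72 -44.12 -19.36] 59.80790446818986 39.91932213306427 15.2
```

Emit:
{"api": "move_arm", "payload": {"plan": [{"x": 0, "y": 0, "z": 0.5, "rx": 0, "ry": 0, "rz": 0}, {"x": 0, "y": 0, "z": 0, "rx": 0, "ry": 0, "rz": 0}, {"x": 0, "y": 0, "z": 0, "rx": 0, "ry": 0, "rz": 0}]}}

```text
time_s: 15.5
ee_pos: [573.5, -33.9, 70.6]
ee_rot: [180.0, -0.1, 19.4]
force: [-1.3, 1.2, 6.0]
gripper_width: 59.7
gripper_force: 39.9
```

```bash
python3 feel.py 2
```

```text
F [-1.27  0.29  5.76] sd [0.22 0.03 0.01] [573.5  -33.95  70.65 -40.69 -18.11] 59.78528778994629 39.93330001831055 15.6
```

Emit:
{"api": "move_arm", "payload": {"plan": [{"x": 0, "y": 0, "z": 0, "rx": 0, "ry": 0, "rz": 0}, {"x": 0, "y": 0, "z": 0, "rx": 0, "ry": 0, "rz": 0}, {"x": 0, "y": 0, "z": 0, "rx": 0, "ry": 0, "rz": 0}, {"x": 0, "y": 0, "z": 0, "rx": 0, "ry": 0, "rz": 0}, {"x": 0, "y": 0, "z": 0, "rx": 0, "ry": 0, "rz": 0}, {"x": 0, "y": 0, "z": 0, "rx": 0, "ry": 0, "rz": 0}], "grip": 1}}

```text
time_s: 16.2
ee_pos: [573.1, -34.0, 69.8]
ee_rot: [-180.0, 0.0, 19.4]
force: [-0.5, 0.0, 0.4]
gripper_width: 91.1
gripper_force: 0.0
```

Emit:
{"api": "move_arm", "payload": {"plan": [{"x": 0, "y": 0, "z": -15, "rx": 0, "ry": 0, "rz": 0}, {"x": 0, "y": 0, "z": -25, "rx": 0, "ry": 0, "rz": 0}, {"x": 0, "y": 0, "z": -30, "rx": 0, "ry": 0, "rz": 0}, {"x": 0, "y": 0, "z": -25, "rx": 0, "ry": 0, "rz": 0}, {"x": -17, "y": 33, "z": 0, "rx": 0, "ry": 0, "rz": 0}, {"x": -18, "y": 34, "z": 0, "rx": 0, "ry": 0, "rz": 0}, {"x": -17, "y": 33, "z": 0, "rx": 0, "ry": 0, "rz": 0}, {"x": -18, "y": 34, "z": 0, "rx": 0, "ry": 0, "rz": 0}, {"x": -17, "y": 33, "z": 0, "rx": 0, "ry": 0, "rz": 0}, {"x": -18, "y": 33, "z": 0, "rx": 0, "ry": 0, "rz": 0}]}}

```text
time_s: 17.2
ee_pos: [540.0, -258.9, 165.0]
ee_rot: [180.0, -0.0, 19.4]
force: [0.3, 0.4, -0.7]
gripper_width: 91.1
gripper_force: 0.0
```

Emit:
{"api": "move_arm", "payload": {"plan": [{"x": 0, "y": 0, "z": 0, "rx": 0, "ry": 0, "rz": 0}, {"x": 0, "y": 0, "z": 0, "rx": 0, "ry": 0, "rz": 0}, {"x": 0, "y": 0, "z": 0, "rx": 0, "ry": 0, "rz": 0}]}}

```text
time_s: 17.5
ee_pos: [540.4, -256.6, 164.9]
ee_rot: [-180.0, 0.0, 19.4]
force: [-0.5, -0.1, -0.6]
gripper_width: 91.2
gripper_force: 0.0
```

```bash
python3 look.py 540.5 -258 71 w5
```

```text
0.98 [323. 252.  87. 112.] zt 125.5 mid [ 539.1 -258.6  123.8] [56. 56.  7.] [171 171 155]
0.9 [ 65.  97. 129. 101.] zt 124.3 mid [574.  -54.3 122.9] [47. 17.  7.] [109 124  99]
17.6 [ 540.6 -256.3  165. ] [-179.98    0.     19.44] tool delta [-0.7  1.6 94. ] [-26.5  22.3  90.8   0.   66.9  44.1]
```

Emit:
{"api": "move_arm", "payload": {"plan": [{"x": -2, "y": 2, "z": 0, "rx": 0, "ry": 0, "rz": 0}, {"x": 0, "y": 0, "z": 10, "rx": 0, "ry": 0, "rz": 0}, {"x": 0, "y": 0, "z": 20, "rx": 0, "ry": 0, "rz": 0}, {"x": 0, "y": 0, "z": 20, "rx": 0, "ry": 0, "rz": 0}, {"x": 0, "y": 0, "z": 20, "rx": 0, "ry": 0, "rz": 0}, {"x": 0, "y": 0, "z": 15, "rx": 0, "ry": 0, "rz": 0}, {"x": 0, "y": 0, "z": 8, "rx": 0, "ry": 0, "rz": 0}, {"x": 0, "y": 0, "z": 0, "rx": 0, "ry": 0, "rz": 0}, {"x": 0, "y": 0, "z": 0, "rx": 0, "ry": 0, "rz": 0}]}}

```text
time_s: 18.5
ee_pos: [539.5, -260.1, 72.3]
ee_rot: [180.0, -0.0, 19.4]
force: [-0.1, -0.6, 0.4]
gripper_width: 91.0
gripper_force: 0.0
```

Emit:
{"api": "move_arm", "payload": {"plan": [{"x": 0, "y": 0, "z": 0, "rx": 0, "ry": 0, "rz": 0}, {"x": 0, "y": 0, "z": 0, "rx": 0, "ry": 0, "rz": 0}, {"x": 0, "y": 0, "z": 0, "rx": 0, "ry": 0, "rz": 0}, {"x": 0, "y": 0, "z": 0, "rx": 0, "ry": 0, "rz": 0}, {"x": 0, "y": 0, "z": 0, "rx": 0, "ry": 0, "rz": 0}, {"x": 0, "y": 0, "z": 0, "rx": 0, "ry": 0, "rz": 0}, {"x": 0, "y": 0, "z": 0, "rx": 0, "ry": 0, "rz": 0}, {"x": 0, "y": 0, "z": 0, "rx": 0, "ry": 0, "rz": 0}], "grip": 0}}

```text
time_s: 19.3
ee_pos: [539.0, -259.5, 72.3]
ee_rot: [-180.0, -0.0, 19.3]
force: [-1.7, 4.5, 5.0]
gripper_width: 59.5
gripper_force: 40.0
```

Emit:
{"api": "move_arm", "payload": {"plan": [{"x": 0, "y": 0, "z": -5, "rx": 0, "ry": 0, "rz": 0}, {"x": 0, "y": 0, "z": -8, "rx": 0, "ry": 0, "rz": 0}, {"x": 0, "y": 0, "z": -10, "rx": 0, "ry": 0, "rz": 0}, {"x": 0, "y": 0, "z": -10, "rx": 0, "ry": 0, "rz": 0}, {"x": 0, "y": 0, "z": -7, "rx": 0, "ry": 0, "rz": 0}, {"x": 0, "y": 0, "z": 0, "rx": 0, "ry": 0, "rz": 0}, {"x": 0, "y": 0, "z": 0, "rx": 0, "ry": 0, "rz": 0}, {"x": 0, "y": 0, "z": 0, "rx": 0, "ry": 0, "rz": 0}]}}

```text
time_s: 20.1
ee_pos: [538.8, -259.9, 111.5]
ee_rot: [-180.0, 0.0, 19.4]
force: [-0.5, 0.1, -5.0]
gripper_width: 59.4
gripper_force: 40.0
```

```bash
python3 feel.py 16
```

```text
F [ 0.11  0.07 -4.88] sd [0.49 0.37 0.44] [ 539.06 -259.99  111.78  -47.99  -22.6 ] 59.24273555368982 39.954975843429565 20.9
```

The right tin pulls 4.9 N, against 2.0 and 1.7, so it is clearly the heaviest. I'll raise it to about 150 mm.

Emit:
{"api": "move_arm", "payload": {"plan": [{"x": 0, "y": 0, "z": -5, "rx": 0, "ry": 0, "rz": 0}, {"x": 0, "y": 0, "z": -15, "rx": 0, "ry": 0, "rz": 0}, {"x": 0, "y": 0, "z": -20, "rx": 0, "ry": 0, "rz": 0}, {"x": 0, "y": 0, "z": -25, "rx": 0, "ry": 0, "rz": 0}, {"x": 0, "y": 0, "z": -20, "rx": 0, "ry": 0, "rz": 0}, {"x": 0, "y": 0, "z": -15, "rx": 0, "ry": 0, "rz": 0}, {"x": 0, "y": 0, "z": -10, "rx": 0, "ry": 0, "rz": 0}, {"x": 0, "y": 0, "z": -5, "rx": 0, "ry": 0, "rz": 0}, {"x": 0, "y": 0, "z": 0, "rx": 0, "ry": 0, "rz": 0}, {"x": 0, "y": 0, "z": 0, "rx": 0, "ry": 0, "rz": 0}]}}

```text
time_s: 21.9
ee_pos: [538.7, -259.8, 226.1]
ee_rot: [-179.9, 0.1, 19.4]
force: [0.1, -0.2, -4.9]
gripper_width: 59.6
gripper_force: 40.0
```

Emit:
{"api": "move_arm", "payload": {"plan": [{"x": 0, "y": 0, "z": 0, "rx": 0, "ry": 0, "rz": 0}, {"x": 0, "y": 0, "z": 0, "rx": 0, "ry": 0, "rz": 0}, {"x": 0, "y": 0, "z": 0, "rx": 0, "ry": 0, "rz": 0}, {"x": 0, "y": 0, "z": 0, "rx": 0, "ry": 0, "rz": 0}, {"x": 0, "y": 0, "z": 0, "rx": 0, "ry": 0, "rz": 0}]}}

```text
time_s: 22.4
ee_pos: [539.1, -260.0, 226.9]
ee_rot: [180.0, 0.0, 19.4]
force: [0.4, 0.1, -4.9]
gripper_width: 59.6
gripper_force: 40.0
```

```bash
python3 feel.py 3
python3 - <<'E'
from h import *
f=cam('scene');cv2.imwrite('pics/end.png',f['img'][:,:,::-1])
for l in('tin_a','mug','honey_jar','pepper_mill'):
    for d in masks_of('scene',l):
        P=world(f,d['pixels']);zt=np.percentile(P[:,2],98);T=P[P[:,2]>zt-6]
        print(l,round(d['p'],2),np.round((T.min(0)+T.max(0))/2,1),np.round(np.percentile(P[:,2],[2,98])))
E
```

```text
F [-0.14  0.24 -4.79] sd [0.46 0.44 0.43] [ 539.14 -260.05  226.95  -46.2   -25.61] 59.63612831850933 39.95437681674957 22.55
tin_a 0.85 [ 549.9 -256.1  278.7] [163. 280.]
tin_a 0.8 [574.5 -35.2 124.9] [  9. 127.]
tin_a 0.63 [584.9 290.7 125.4] [  7. 127.]
tin_a 0.56 [458.6 345.9 120.9] [  4. 123.]
mug 0.81 [774.9  29.2  90.9] [ 1. 92.]
honey_jar 0.92 [415.5 104.7  76.8] [ 4. 78.]
pepper_mill 0.64 [ 479.1 -177.2  161. ] [ 2. 97.]
```

View pics/end.png

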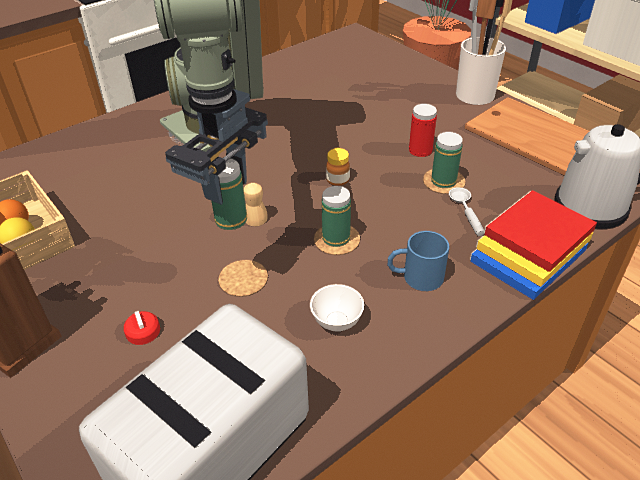

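The final view shows the right tin held upright at (229,200) above its empty mat at (243,278). The other two tins stand on their mats at (336,218) and (447,160), and the bystanders haven't moved. I'll hand the job in.

```bash
python3 -c "
from workcell import *
print(job_done())"
```

```text
the job is handed in; nothing more can be done
None
```

I've handed the job in: the right-hand tin is the heaviest (4.9 N against 2.0 N left and 1.7 N middle) and is held upright and still about 16 cm above the counter, with the other two back on their mats and nothing else visibly moved.

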